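Set out the bottle carrier on the white tile

ROBOT

A 7-joint arm with a two-finger parallel gripper is mounted at the origin on a cart in front of the work surface, level with it; the furniture and walls round the work are solid. World frame = base frame: x ahead of the robot, y to its left, z up, the work surface at z = 0. Lengths are in m, angles in degrees, forces in N, time in s.
With the tool pointing down it reaches from about 0.4 to 0.85 m from the base axis. Payload 6.9 kg.
Tool frame: the origin (TCP) lies between the finger pads; the fingertips stand 19 mm ahead of it and the grasp point (between the pads) is the TCP (tcp_to_tips is the distance from the TCP to the fingertips, in m); z points along the fingers, y is the line along which they close (so a half turn about z gives the same grasp; the last joint's range is limited). The gripper opens to 85 mm and grips with 20 to 120 N. Pads are 22 mm wide; open, the fingers measure 114 mm over their backs; the gripper's body (76 mm by 85 mm) begins 54 mm behind the grasp point. The pads swing forward as they close: fully open they stand 13 mm farther back than shut.
Start: joints at [-63.34, 29.078, -13.613, 85.955, 7.202, 65.827, -8.869], TCP at [0.22, 0.585, 0.25] pointing down, gripper open.
Joint ranges: [-176.47, 176.47], [-13.61, 117.27], [-81.72, 77.17], [0.22, 143.17], [-87.28, 267.28], [10, 112.55], [-165.47, 165.47]. Speed limits (degrees/s): [136.94, 136.94, 180, 180, 180, 180, 180].

INTERFACE

Orientations are given as [roll, pitch, yaw] about the fixed x, y, z axes, in that order (R = Rz(yaw) Ry(pitch) Rx(roll)).
In Python, from station import * gives the robot as it stands.
- The arm moves only by the shell command python3 -m inch 'ROWS' [FORCE]. ROWS is JSON, a list of rows, each an object of numbers: "gripper": the finger opening in mm, from 0 to 85.4; "dx", "dy", "dz": the shift along the world's x, y, z each as a share of 5 cm, from -1 to 1; "wx", "wy", "wz": the turn, a rotation vector about the world's x, y, z each as a share of 180 degrees, from -1 to 1. In form: [{"gripper": .., "dx": .., "dy": .., "dz": .., "wx": .., "wy": .., "wz": ..}, ...]. A call has 1 to 10 rows; each row shifts and turns the commanded pose from where the row before left it; what a row does not reach is not made up. A row lasts 1/10 s, in which the tool goes at most 50 mm and 8.59 degrees, less where a joint would pass 70% of its speed; a pose out of reach is approached as far as the arm can. A call with a number of a shift or a turn outside -1 to 1 is refused whole. A call with a gripper value outside its range is refused whole. The fingers move at their own pace and stop on an object; FORCE is the grip in N (left out, the last holds). Time passes only in rows, so rows that do not move let the fingers close. It gives the time, the measured TCP pose, the force, the opening and the grip force at its end, in the units of the state.
- sense(): the state, without advancing time (a new reading comes with each control period).
- capture(name): name is "scene" or "top" or "wrist"; returns (picture, depth): 420x560x3 uint8, blue, green, red; 420x560 float32, m along the optical axis (not along the pixel's ray), 0 where there is no reading.
- calibration(name): a dict with "fx", "fy", "cx", "cy" (pixels), "distortion" ([k1, k2, p1, p2, k3] as OpenCV has them; the pictures are not rectified), "world_from_camera" (4x4, takes a point from camera to world coordinates). Camera axes: x right, y up, looking along -z (the intrinsics and any distortion apply to the point x, -y, -z); pixel columns grow to the right and rows downward; lengths in m; the calibration is good to about 2 mm. A picture is of the moment at which its call begins: read the wrist's pose just before it. calibration takes no time and is no camera call; for the wrist camera it gives the pose at the moment of the call.
- job_done(): hands the job in; it is judged then, once.
Trained networks look in the newest picture that a camera, given by its name, has taken for a name from the list of things; names that differ only in an ending like _2 or _b are one class to them, and where a whole thing is asked for, a point or a joint stands for the part that bears it (a point fixed in the world has none). Each returns a list of dicts, best first, with "conf" (0 to 1); they miss things now and then, are a little off and sometimes report something else, mostly with a low value. They report only what shows in the picture. A call takes as long as a camera call. They do not tell look-alikes from the thing itself.
- masks_of(camera, target): "pixels" (420x560 bool, what is visible of it) and "rect" ([left, top, width, height] in pixels, round what is visible of it).
The state is a dict: "time_s": time; "joint_pos": joint angles; "joint_vel": joint speeds; "tau": joint torques, N m; "eef_pos": TCP position; "ee_rot": TCP orientation; "force": force on the tool from outside, world axes, zero at the start; "moment": the same for the moment, N m; "opening": finger opening in m; "grip_force": force on a finger pad.
Only numpy, scipy, OpenCV 4.12 (cv2) and the standard library are available. Lean on these libraries where they do the work, as an engineer would, in place of code of your own. Each camera call takes 0.05 s, during which the arm holds its last target. There are 200 camera calls.

TASK

Lift the grey four-pocket carrier straight up off the two pins of its dock and set it down centred and square on the white tile. Then, seen from the robot, stand the large brown bottle in the back left pocket, the white bottle in the pocket to the right of it, and the glass beaker in the pocket directly in front of the white bottle, all upright and fully seated; the front left pocket stays empty. Keep the carrier level and the bottles and beaker upright on the way, and leave the small brown bottle and the timer where they are.

Things in the scene. Friction and masses are not known exactly. Their poses are not given: they have to be found in the camera images.
- carrier: Loose grey plate 166x166x14 mm, 0.35 kg, on the dock. Origin: centre of underside, z up. 4 round pockets, 64 wide, 9 deep (floor 5 above underside), at x, y = +-44 mm. Black handle at centre: 16 thick along y (grip across this), 34 long along x (44 in its top 16), top 75 above underside. 11 mm holes at x 0, y +-64 over the dock's pins. Same after a half turn; any quarter turn is right.
- dock: Fixed metal dock, 150 x 156 mm; the carrier's underside rests at 20 mm. Two 8 mm steel pins at x = 0, y = +-64 mm pass through the carrier's holes and end 60 mm above the worktop: the carrier must rise 40 mm to come free. Origin: centre of its underside on the worktop; axes parallel to the carrier's at the start.
- tile: Fixed white glazed tile, 200 x 200 x 6 mm, flat on the worktop: the place for the carrier. Origin: centre of its underside (worktop height); z up; its x axis points away from the robot (back), its y axis to the robot's left, turned by at most 0.2 rad.
- brown_bottle: Loose large brown bottle with black screw cap, 47 mm thick round body (full width up to about 65 mm height, narrower above), 105 mm tall, about 0.15 kg, standing upright. Origin: centre of its underside.
- white_bottle: Loose white plastic bottle with blue screw cap, 48 mm thick round body (full width up to about 70 mm height, narrower above), 112 mm tall, about 0.12 kg, standing upright. Origin: centre of its underside.
- beaker: Loose clear glass beaker, open at the top, 53 mm wide at the body (56 mm over the small spout at its rim, which lies on its y axis), 50 mm at the foot, 68 mm tall, about 0.05 kg, standing upright. Origin: centre of its underside.
- small_bottle: Bystander: small brown bottle with pale screw cap, 39 mm thick, 88 mm tall, standing among the other things; smaller than the large brown bottle. It stays where it is. Origin: centre of its underside.
- timer: Bystander: white timer lying flat, 50 x 62 x 19 mm, near the front edge of the worktop. It stays where it is. Origin: centre of its underside.
Mind the look-alikes: they are no part of the job. Leave any red look-alike of the brown_bottle alone. What is shaped like the white_bottle but yellow is not meant.

How it is judged (in metres and radians):
On the way, in this order (a step that is already met when the one before it is completed fails the run):
1. the carrier is lifted straight up, level, until it is clear of the dock's pins (z of carrier in the frame of dock above 0.062 m and horizontal distance between carrier and dock below 0.03 m and angle between carrier's own z axis and vertical below 0.15 rad), for 0.05 s.
2. the carrier lies centred and square on the tile (horizontal distance between carrier and tile below 0.015 m and (angle between the x axis of carrier and the x axis of tile, either way round below 0.17 rad or angle between the x axis of carrier and the y axis of tile, either way round below 0.17 rad) and z of carrier in the frame of tile below 0.009 m and angle between carrier's own z axis and vertical below 0.05 rad and linear speed of carrier below 0.03 m/s), for 0.2 s.
At the end, for the whole second after the job is handed in: Carrier flat on the tile, centre within 15 mm, square within 0.17 rad (any quarter turn). Standing on its pocket floors, upright within 0.1 rad, at rest: brown bottle back left, white bottle back right, beaker front right, as seen from the robot (tile axes) (all of step 2 and x of brown_bottle in the frame of tile between 0.012 and 0.085 m and y of brown_bottle in the frame of tile between 0.012 and 0.085 m and z of brown_bottle in the frame of tile between 0.008 and 0.0145 m and angle between each of brown_bottle, white_bottle, beaker's own z axis and vertical below 0.1 rad and linear speed of each of brown_bottle, white_bottle, beaker below 0.03 m/s and x of white_bottle in the frame of tile between 0.012 and 0.085 m and y of white_bottle in the frame of tile between -0.085 and -0.012 m and z of white_bottle in the frame of tile between 0.008 and 0.0145 m and x of beaker in the frame of tile between -0.085 and -0.012 m and y of beaker in the frame of tile between -0.085 and -0.012 m and z of beaker in the frame of tile between 0.008 and 0.0145 m); the robot touches nothing.
It fails at once if the carrier is tilted by more than 0.25 rad (angle between carrier's own z axis and vertical above 0.25 rad).
It fails at once if a bottle or the beaker is tipped by more than 0.6 rad (angle between any of brown_bottle, white_bottle, beaker's own z axis and vertical above 0.6 rad).
It fails at once if the small brown bottle or the timer is shifted by more than 20 mm or tipped over (distance of any of small_bottle, timer from where it was at the start of the episode above 0.02 m or angle between small_bottle's own z axis and vertical above 0.6 rad).
It also fails if it takes over 122 s, if anything falls off the work surface, if the arm or the gripper's body presses on something with over 40 N, if the wrist force passes 120 N, or if a joint passes its speed limit or range.

## Working session

There is one attempt and no reset: what is moved stays moved. The work goes in short steps, Python scripts to look and compute and a shell command to move; the robot and the scene stay as the last step left them, time stands still between calls to the robot, and variables do not carry over. Pictures are saved under pics/ and viewed, at most 14 in all, crops included, and the job is handed in when it is done.

```bash
mkdir -p pics; ls
python3 - <<'E'
from station import *
import cv2
print(sense())
for c in("scene","top"):
    p,d=capture(c); cv2.imwrite(f"pics/{c}0.png",p); print(c,calibration(c))
E
```

```text
pics
{'time_s': 0.0, 'joint_pos': array([-63.33887304,  29.12535113, -13.607954  ,  86.00897527,
         7.20309106,  65.8253806 ,  -8.87192719]), 'joint_vel': array([ 0.05672386, -0.09519578, -0.13407819, -0.0215873 ,  0.00202261,
        0.01952105, -0.001451  ]), 'tau': array([ 5.62455498e-04, -6.20589423e+01, -2.18667001e+00, -2.49647319e+01,
        1.27057446e-02,  1.18612975e-02,  3.32348873e-05]), 'eef_pos': array([0.21999316, 0.58450937, 0.24942932]), 'ee_rot': array([-1.79899208e+02,  3.23435635e-03,  1.59381431e+02]), 'force': array([-0.22039185, -0.31779914, -0.1214363 ]), 'moment': array([0.02252154, 0.00961793, 0.04738688]), 'grip_force': 0.0, 'opening': 0.08555617280214656}
scene {'fx': 506.81369889603417, 'fy': 506.81369889603417, 'cx': 282.405803047079, 'cy': 212.59236191893638, 'distortion': array([0.01314826, 0.        , 0.        , 0.        , 0.        ]), 'world_from_camera': array([[-0.75881822,  0.30496267, -0.57549343, -0.19462512],
       [-0.65129064, -0.36062471,  0.66766033,  0.95862111],
       [-0.00392567,  0.88144631,  0.47226793,  0.58588214],
       [ 0.        ,  0.        ,  0.        ,  1.        ]])}
top {'fx': 394.4432798933206, 'fy': 394.4432798933206, 'cx': 280.82878977095606, 'cy': 202.4995243574953, 'distortion': array([-0.08152194,  0.        ,  0.        ,  0.        ,  0.        ]), 'world_from_camera': array([[-0.01361076,  0.99867658, -0.04959667,  0.43508857],
       [-0.99977869, -0.01438799, -0.01534775,  0.15241416],
       [-0.01604104,  0.0493768 ,  0.9986514 ,  1.06482272],
       [ 0.        ,  0.        ,  0.        ,  1.        ]])}
```

View pics/top0.png

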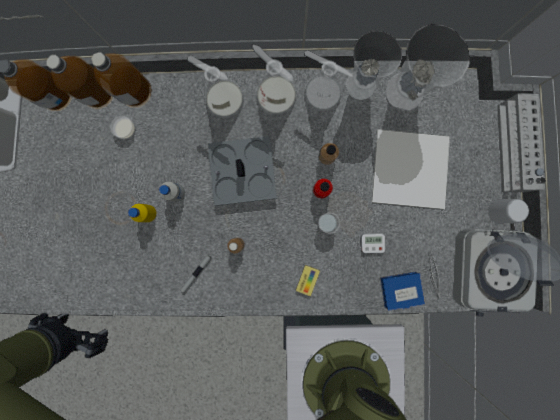

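View pics/scene0.png

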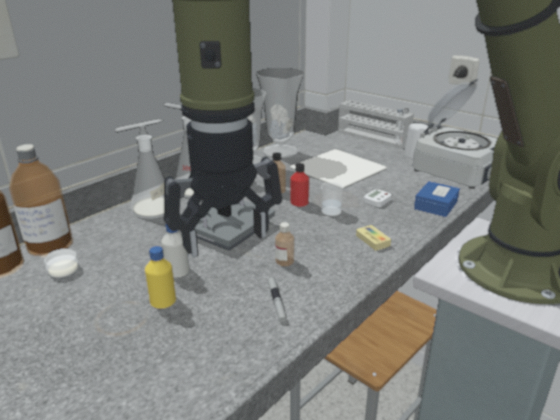

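```bash
cat > h.py <<'E'
from station import *
import cv2, numpy as np
def cloud(cam,p=None,d=None):
    if d is None: p,d=capture(cam)
    c=calibration(cam); K=np.array([[c["fx"],0,c["cx"]],[0,c["fy"],c["cy"]],[0,0,1]])
    v,u=np.mgrid[:420,:560]
    n=cv2.undistortPoints(np.stack([u,v],-1).reshape(-1,1,2).astype(float),K,c["distortion"]).reshape(420,560,2)
    P=np.stack([n[...,0]*d,-n[...,1]*d,-d],-1); T=c["world_from_camera"]
    return p,d,P@T[:3,:3].T+T[:3,3]
E
python3 - <<'E'
from h import *
np.set_printoptions(precision=4,suppress=True)
for cam in("top","scene"):
    p,d,X=cloud(cam)
    for t in("carrier","dock","tile","brown_bottle","white_bottle","beaker","small_bottle","timer"):
        for m in masks_of(cam,t)[:3]:
            if m["conf"]<.2: continue
            k=m["pixels"]&(d>0); Q=X[k]
            if len(Q)<10: print(cam,t,m["conf"],"few");continue
            zt=np.percentile(Q[:,2],97); S=Q[Q[:,2]>zt-.012]
            r=cv2.minAreaRect((Q[:,:2]*1000).astype(np.float32))
            print(cam,t,round(m["conf"],2),m["rect"],"zt",round(zt,4),"topc",S.mean(0),"mid",(S.min(0)+S.max(0))[:2]/2,"all",np.median(Q,0),"bgr",np.median(p[k],0),"rect",np.round(r[0],1),np.round(r[1],1),round(r[2],1))
E
```

```text
top carrier 0.55 [206.7, 136.2, 67.1, 69.9] zt 0.0791 topc [0.5722 0.2704 0.0926] mid [0.5723 0.2712] all [0.5712 0.2692 0.0315] bgr [99. 96. 90.] rect [577.  274.6] [174.6 173.8] 5.8
top tile 0.78 [369.9, 129.2, 82.7, 80.0] zt 0.0097 topc [ 0.5733 -0.1849  0.006 ] mid [ 0.5742 -0.1846] all [ 0.5732 -0.1851  0.006 ] bgr [171. 171. 169.] rect [ 574.  -186.7] [201.8 202. ] 83.3
top brown_bottle 0.84 [310.1, 178.4, 22.4, 23.0] zt 0.1065 topc [0.5216 0.0611 0.1048] mid [0.5216 0.0601] all [0.5189 0.0641 0.0764] bgr [ 13.  15. 101.] rect [522.2  61.1] [46.4 48.4] 63.4
top brown_bottle 0.56 [320.3, 143.3, 19.7, 25.1] zt 0.1071 topc [0.6124 0.043  0.1049] mid [0.6125 0.0433] all [0.606  0.047  0.0755] bgr [45. 61. 76.] rect [611.1  42.9] [44.4 44.2] 61.6
top white_bottle 0.84 [125.9, 204.3, 33.3, 16.4] zt 0.1139 topc [0.4639 0.5313 0.1109] mid [0.4632 0.5328] all [0.4635 0.521  0.079 ] bgr [ 0. 83. 96.] rect [464.8 539.6] [65.4 45. ] 89.0
top white_bottle 0.71 [159.2, 182.1, 26.6, 20.4] zt 0.1141 topc [0.5189 0.4537 0.1116] mid [0.5188 0.4547] all [0.5156 0.4442 0.0793] bgr [100.  85.  80.]
[... 1643 characters left out ...]
03 0.5366 0.1087] mid [0.4628 0.5353] all [0.4506 0.5432 0.0571] bgr [ 75. 152. 166.] rect [486.4 518.4] [ 54.1 107.2] 59.3
scene beaker 0.7 [322.0, 178.1, 24.7, 38.9] zt 0.0673 topc [0.4336 0.0468 0.0622] mid [0.4334 0.0478] all [0.4255 0.0609 0.0443] bgr [174. 174. 170.] rect [471.3 -10.6] [ 54.8 198.9] 34.2
scene small_bottle 0.83 [274.5, 222.3, 19.3, 43.5] zt 0.0879 topc [0.3746 0.2924 0.0843] mid [0.3762 0.2906] all [0.369  0.2997 0.0445] bgr [115. 133. 145.] rect [410.3 252.7] [ 44. 144.] 39.5
scene timer 0.89 [364.2, 188.0, 23.4, 18.6] zt 0.0193 topc [ 0.3728 -0.066   0.0156] mid [ 0.3757 -0.071 ] all [ 0.3713 -0.0618  0.016 ] bgr [182.  182.  178.5] rect [375.5 -70. ] [50.2 63.8] 2.1
```

Run:
```python
from h import *
np.set_printoptions(precision=4,suppress=True)
p,d,X=cloud("top")
box=(abs(X[...,0]-.572)<.12)&(abs(X[...,1]-.271)<.12)&(d>0)
k=box&(abs(X[...,2]-.034)<.004)
n,l,st,_=cv2.connectedComponentsWithStats(k.astype(np.uint8)); i=1+st[1:,4].argmax()
print("plate",cv2.minAreaRect((X[l==i][:,:2]*1000).astype(np.float32)),np.median(X[l==i][:,2]))
h=X[box&(X[...,2]>.066)&(X[...,2]<.085)]; print("handle",len(h),cv2.minAreaRect((h[:,:2]*1000).astype(np.float32)),np.median(h,0))
t=(abs(X[...,0]-.574)<.15)&(abs(X[...,1]+.186)<.15)&(abs(X[...,2]-.006)<.0025)&(p.min(-1)>120)
print("tile",cv2.minAreaRect((X[t][:,:2]*1000).astype(np.float32)))
# tall things
for y0 in np.arange(-.4,.6,.05):
    s=(X[...,1]>=y0)&(X[...,1]<y0+.05)&(X[...,2]>.12)&(d>0)&(X[...,0]>.35)&(X[...,0]<.9)
    if s.sum(): print(round(y0,2),"xmin",X[s][:,0].min(),"zmax",X[s][:,2].max())
a=cv2.resize(p[130:250,290:360],None,fx=5,fy=5)[:600];b=cv2.resize(p[170:240,120:180],None,fx=5,fy=5)
c=np.zeros((600,800,3),np.uint8);c[:a.shape[0],:350]=a;c[:350,400:700]=b;cv2.imwrite("pics/crop.png",c)
# small bottle
s=(abs(X[...,0]-.375)<.04)&(abs(X[...,1]-.291)<.04)&(X[...,2]>.07);print("small",X[s].mean(0))
```

```text
plate ((573.5400390625, 271.6728210449219), (167.1657257080078, 166.2832489013672), 5.832043647766113) 0.03425741343249733
handle 9 ((568.7979736328125, 263.5716247558594), (4.1029558181762695, 34.13410186767578), 86.95018768310547) [0.5663 0.264  0.0758]
tile ((559.9246826171875, -184.56842041015625), (200.46514892578125, 274.0569152832031), 83.89685821533203)
-0.4 xmin 0.35027511194984495 zmax 0.326347304438516
-0.35 xmin 0.35011561832154114 zmax 0.3210859844736088
-0.3 xmin 0.8776649721282787 zmax 0.31628627623397965
-0.25 xmin 0.725010410538244 zmax 0.3154907313080919
-0.2 xmin 0.7200048264458279 zmax 0.31177222934716753
-0.15 xmin 0.7240352393096907 zmax 0.31130602934337903
-0.1 xmin 0.7535291586089412 zmax 0.30957713116741237
-0.05 xmin 0.7545881425920785 zmax 0.31050322624382043
-0.0 xmin 0.7616408122475729 zmax 0.3094015929110553
0.05 xmin 0.7672909764313698 zmax 0.3118776084350381
0.1 xmin 0.7461950214997974 zmax 0.3122124302662831
0.15 xmin 0.7485565714314957 zmax 0.31517600931145484
0.2 xmin 0.7705973223413545 zmax 0.317734265927345
0.25 xmin 0.7485411642157986 zmax 0.31864290926810834
0.3 xmin 0.7505150403100209 zmax 0.32512311675937766
0.35 xmin 0.7874835858223317 zmax 0.32559767086792823
0.4 xmin 0.8773805404134687 zmax 0.33237355344808306
0.45 xmin 0.8767038586143769 zmax 0.3363135603504661
0.5 xmin 0.7641675208092136 zmax 0.3451692195585627
0.55 xmin 0.756349856588673 zmax 0.34962286421981237
small [0.3767 0.2879 0.0863]
```

View pics/crop.png

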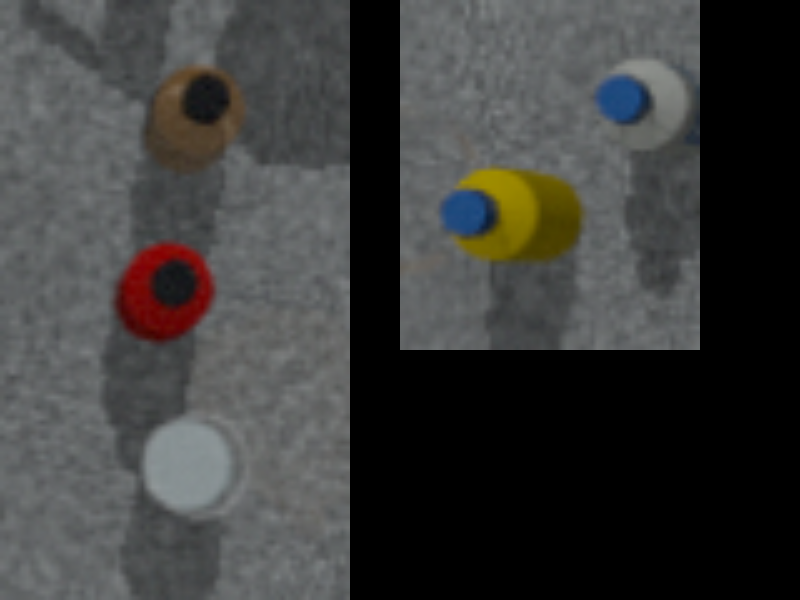

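Brown candidates are the brown bottle at (330,152), the red one at (323,188) and the small one at (235,244). The target is (330,152): brown, black cap, 105 mm tall. White candidates are (169,190) and a yellow one at (140,213), so the white one at (169,190). Now I'll move over the carrier handle.

```bash
python3 -m inch '[{"dx":0.6,"dy":-0.54,"wz":0.0147},{"dx":0.6,"dy":-0.54,"wz":0.0147},{"dx":0.6,"dy":-0.54,"wz":0.0147},{"dx":0.6,"dy":-0.54,"wz":0.0147},{"dx":0.6,"dy":-0.54,"wz":0.0147},{"dx":0.6,"dy":-0.54,"wz":0.0147},{"dx":0.6,"dy":-0.54,"wz":0.0147},{"dx":0.6,"dy":-0.54,"wz":0.0147},{"dx":0.6,"dy":-0.54,"wz":0.0147},{"dx":0.6,"dy":-0.54,"wz":0.0147}]'
python3 -m inch '[{"dx":0.53,"dy":-0.44},{"dx":0.53,"dy":-0.44},{},{}]'
python3 - <<'E'
from h import *
np.set_printoptions(precision=4,suppress=True)
s=sense();print(s["joint_pos"],s["eef_pos"],s["ee_rot"])
p,d,X=cloud("wrist");cv2.imwrite("pics/w1.png",p)
print(calibration("wrist")["world_from_camera"])
b=(d>0)&(abs(X[...,0]-.572)<.13)&(abs(X[...,1]-.271)<.13)
k=b&(abs(X[...,2]-.034)<.004);n,l,st,_=cv2.connectedComponentsWithStats(k.astype(np.uint8)); i=1+st[1:,4].argmax()
print("plate",cv2.minAreaRect((X[l==i][:,:2]*1000).astype(np.float32)),np.median(X[l==i][:,2]))
h=X[b&(X[...,2]>.088)&(X[...,2]<.1)]; print("handle",len(h),len(h) and cv2.minAreaRect((h[:,:2]*1000).astype(np.float32)),np.median(h,0))
E
```

```text
[-63.3407  29.0745 -13.6141  85.9561   7.2009  65.8254  -8.8679] [0.2201 0.585  0.2503] [179.998   -0.0018 159.3857]
[[ 0.352  -0.9044 -0.2412  0.1586]
 [ 0.936   0.3402  0.0903  0.6088]
 [ 0.0004 -0.2575  0.9663  0.3728]
 [ 0.      0.      0.      1.    ]]invalid input
invalid input
Traceback (most recent call last):
ValueError: attempt to get argmax of an empty sequence
```

View pics/w1.png

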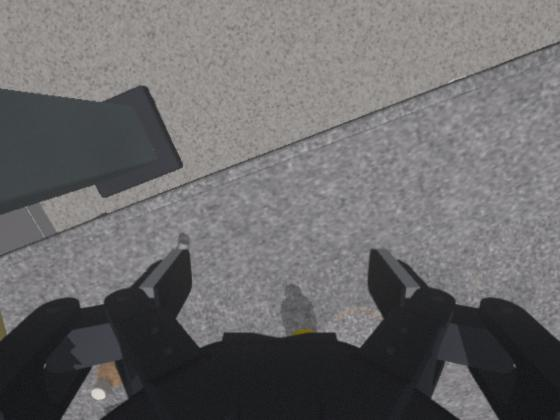

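The rows need every key. The arm has not moved, and the wrist view still shows the front edge of the worktop. I'll repeat the move with full rows.

```bash
python3 -m inch '[{"gripper":85,"dx":0.6,"dy":-0.54,"dz":0,"wx":0,"wy":0,"wz":0.0147},{"gripper":85,"dx":0.6,"dy":-0.54,"dz":0,"wx":0,"wy":0,"wz":0.0147},{"gripper":85,"dx":0.6,"dy":-0.54,"dz":0,"wx":0,"wy":0,"wz":0.0147},{"gripper":85,"dx":0.6,"dy":-0.54,"dz":0,"wx":0,"wy":0,"wz":0.0147},{"gripper":85,"dx":0.6,"dy":-0.54,"dz":0,"wx":0,"wy":0,"wz":0.0147},{"gripper":85,"dx":0.6,"dy":-0.54,"dz":0,"wx":0,"wy":0,"wz":0.0147},{"gripper":85,"dx":0.6,"dy":-0.54,"dz":0,"wx":0,"wy":0,"wz":0.0147},{"gripper":85,"dx":0.6,"dy":-0.54,"dz":0,"wx":0,"wy":0,"wz":0.0147},{"gripper":85,"dx":0.6,"dy":-0.54,"dz":0,"wx":0,"wy":0,"wz":0.0147},{"gripper":85,"dx":0.6,"dy":-0.54,"dz":0,"wx":0,"wy":0,"wz":0.0147}]'
python3 -m inch '[{"gripper":85,"dx":0.53,"dy":-0.44,"dz":0,"wx":0,"wy":0,"wz":0},{"gripper":85,"dx":0.53,"dy":-0.44,"dz":0,"wx":0,"wy":0,"wz":0},{"gripper":85,"dx":0,"dy":0,"dz":0,"wx":0,"wy":0,"wz":0},{"gripper":85,"dx":0,"dy":0,"dz":0,"wx":0,"wy":0,"wz":0}]'
cat > m1.py <<'E'
from h import *
np.set_printoptions(precision=4,suppress=True)
s=sense();print(s["joint_pos"],s["eef_pos"],s["ee_rot"])
p,d,X=cloud("wrist");cv2.imwrite("pics/w1.png",p)
b=(d>0)&(abs(X[...,0]-.572)<.13)&(abs(X[...,1]-.271)<.13)
k=b&(abs(X[...,2]-.034)<.004);n,l,st,_=cv2.connectedComponentsWithStats(k.astype(np.uint8)); i=1+st[1:,4].argmax()
print("plate",cv2.minAreaRect((X[l==i][:,:2]*1000).astype(np.float32)),np.median(X[l==i][:,2]))
h=X[b&(X[...,2]>.088)&(X[...,2]<.1)]; print("handle",len(h),len(h) and cv2.minAreaRect((h[:,:2]*1000).astype(np.float32)),np.median(h,0))
E
python3 m1.py
```

```text
time_s: 2.1
eef_pos: [0.5212, 0.3137, 0.2504]
ee_rot: [180.0, 0.0, -174.1]
force: [0.8, 0.4, 0.5]
opening: 0.0849
grip_force: 0.0
time_s: 2.5
eef_pos: [0.5735, 0.2702, 0.2499]
ee_rot: [180.0, -0.0, -174.3]
force: [-0.6, 1.0, -0.5]
opening: 0.0848
grip_force: 0.0
[-17.4536  30.1385 -16.717   84.4619   9.024   66.7518  60.1236] [0.5735 0.2702 0.2499] [ 179.9968   -0.0342 -174.2715]
plate ((571.4683837890625, 272.71197509765625), (165.32630920410156, 166.78977966308594), 5.936717987060547) 0.033114204684809884
handle 671 ((570.8370971679688, 272.3489074707031), (41.88926315307617, 15.591038703918457), 6.313498497009277) [0.5696 0.2725 0.0934]
```

View pics/w1.png

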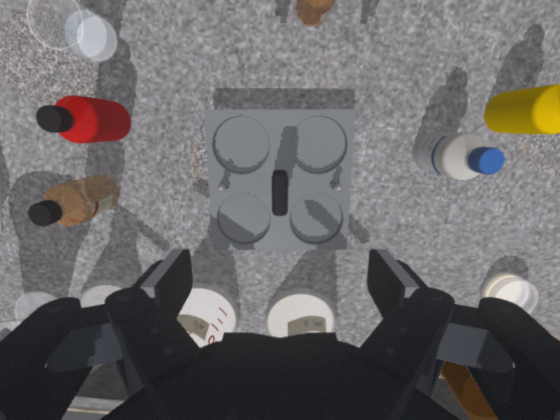

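The wrist view shows the carrier square with its black handle at (280,193), at x, y about (0.5715, 0.272) and yaw 5.9°. I'll descend and grip it.

```bash
python3 -m inch '[{"gripper":85,"dx":-0.03,"dy":0.04,"dz":-0.6,"wx":0,"wy":0,"wz":0.001},{"gripper":85,"dx":0,"dy":0,"dz":-0.6,"wx":0,"wy":0,"wz":0},{"gripper":85,"dx":0,"dy":0,"dz":-0.6,"wx":0,"wy":0,"wz":0},{"gripper":85,"dx":0,"dy":0,"dz":-0.6,"wx":0,"wy":0,"wz":0},{"gripper":85,"dx":0,"dy":0,"dz":-0.6,"wx":0,"wy":0,"wz":0},{"gripper":85,"dx":0,"dy":0,"dz":-0.4,"wx":0,"wy":0,"wz":0},{"gripper":50,"dx":0,"dy":0,"dz":0,"wx":0,"wy":0,"wz":0},{"gripper":30,"dx":0,"dy":0,"dz":0,"wx":0,"wy":0,"wz":0},{"gripper":20,"dx":0,"dy":0,"dz":0,"wx":0,"wy":0,"wz":0},{"gripper":20,"dx":0,"dy":0,"dz":0,"wx":0,"wy":0,"wz":0}]' 60
python3 -m inch '[{"gripper":20,"dx":0,"dy":0,"dz":0,"wx":0,"wy":0,"wz":0},{"gripper":10,"dx":0,"dy":0,"dz":0,"wx":0,"wy":0,"wz":0},{"gripper":5,"dx":0,"dy":0,"dz":0,"wx":0,"wy":0,"wz":0},{"gripper":5,"dx":0,"dy":0,"dz":0,"wx":0,"wy":0,"wz":0},{"gripper":5,"dx":0,"dy":0,"dz":0,"wx":0,"wy":0,"wz":0},{"gripper":5,"dx":0,"dy":0,"dz":0,"wx":0,"wy":0,"wz":0}]' 60
```

```text
time_s: 3.55
eef_pos: [0.5721, 0.2737, 0.0819]
ee_rot: [179.9, 0.1, -174.0]
force: [-0.2, 0.2, -0.3]
opening: 0.0275
grip_force: 0.0
time_s: 4.15
eef_pos: [0.5724, 0.2715, 0.0815]
ee_rot: [-179.9, 0.1, -174.0]
force: [-0.4, -4.9, 6.7]
opening: 0.0153
grip_force: 60.0
```

```bash
python3 -m inch '[{"gripper":5,"dx":0,"dy":0,"dz":0.2,"wx":0,"wy":0,"wz":0},{"gripper":5,"dx":0,"dy":0,"dz":0.2,"wx":0,"wy":0,"wz":0},{"gripper":5,"dx":0,"dy":0,"dz":0.2,"wx":0,"wy":0,"wz":0},{"gripper":5,"dx":0,"dy":0,"dz":0.2,"wx":0,"wy":0,"wz":0},{"gripper":5,"dx":0,"dy":0,"dz":0.3,"wx":0,"wy":0,"wz":0},{"gripper":5,"dx":0,"dy":0,"dz":0.3,"wx":0,"wy":0,"wz":0},{"gripper":5,"dx":0,"dy":0,"dz":0.4,"wx":0,"wy":0,"wz":0},{"gripper":5,"dx":0,"dy":0,"dz":0.4,"wx":0,"wy":0,"wz":0},{"gripper":5,"dx":0,"dy":0,"dz":0.4,"wx":0,"wy":0,"wz":0},{"gripper":5,"dx":0,"dy":0,"dz":0.4,"wx":0,"wy":0,"wz":0}]' 80
python3 - <<'E'
from h import *
p,d,X=cloud("scene");cv2.imwrite("pics/s1.png",p)
E
```

```text
time_s: 5.15
eef_pos: [0.5707, 0.2748, 0.2321]
ee_rot: [179.9, 0.0, -173.9]
force: [0.8, 0.3, -3.3]
opening: 0.0149
grip_force: 78.4
```

View pics/s1.png

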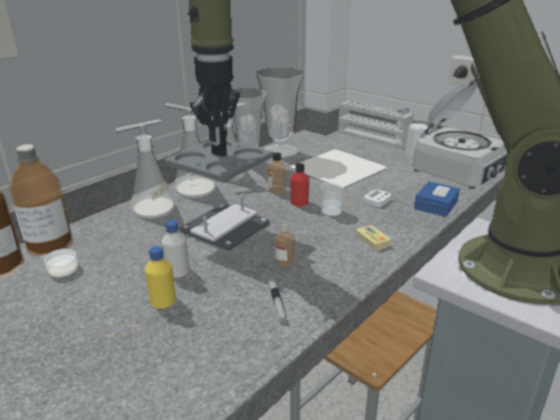

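The carrier hangs level at (218,160) above the bare dock (225,225). Now I'll carry it across to the tile.

```bash
python3 -m inch '[{"gripper":5,"dx":0.002,"dy":-0.2,"dz":0,"wx":0,"wy":0,"wz":-0.0035},{"gripper":5,"dx":0.002,"dy":-0.4,"dz":0,"wx":0,"wy":0,"wz":-0.0035},{"gripper":5,"dx":0.002,"dy":-0.5,"dz":0,"wx":0,"wy":0,"wz":-0.0035},{"gripper":5,"dx":0.002,"dy":-0.5,"dz":0,"wx":0,"wy":0,"wz":-0.0035},{"gripper":5,"dx":0.002,"dy":-0.5,"dz":0,"wx":0,"wy":0,"wz":-0.0035},{"gripper":5,"dx":0.002,"dy":-0.5,"dz":0,"wx":0,"wy":0,"wz":-0.0035},{"gripper":5,"dx":0.002,"dy":-0.5,"dz":0,"wx":0,"wy":0,"wz":-0.0035},{"gripper":5,"dx":0.002,"dy":-0.5,"dz":0,"wx":0,"wy":0,"wz":-0.0035},{"gripper":5,"dx":0.002,"dy":-0.5,"dz":0,"wx":0,"wy":0,"wz":-0.0035},{"gripper":5,"dx":0.002,"dy":-0.5,"dz":0,"wx":0,"wy":0,"wz":-0.0035}]'
python3 -m inch '[{"gripper":5,"dx":0.002,"dy":-0.5,"dz":0,"wx":0,"wy":0,"wz":-0.0035},{"gripper":5,"dx":0.002,"dy":-0.5,"dz":0,"wx":0,"wy":0,"wz":-0.0035},{"gripper":5,"dx":0.002,"dy":-0.5,"dz":0,"wx":0,"wy":0,"wz":-0.0035},{"gripper":5,"dx":0.002,"dy":-0.5,"dz":0,"wx":0,"wy":0,"wz":-0.0035},{"gripper":5,"dx":0.002,"dy":-0.5,"dz":0,"wx":0,"wy":0,"wz":-0.0035},{"gripper":5,"dx":0.002,"dy":-0.5,"dz":0,"wx":0,"wy":0,"wz":-0.0035},{"gripper":5,"dx":0.002,"dy":-0.5,"dz":0,"wx":0,"wy":0,"wz":-0.0035},{"gripper":5,"dx":0.002,"dy":-0.5,"dz":0,"wx":0,"wy":0,"wz":-0.0035},{"gripper":5,"dx":0.002,"dy":-0.35,"dz":0,"wx":0,"wy":0,"wz":-0.0035},{"gripper":5,"dx":0.002,"dy":-0.2,"dz":0,"wx":0,"wy":0,"wz":-0.0035}]'
python3 -m inch '[{"gripper":5,"dx":0,"dy":0,"dz":0,"wx":0,"wy":0,"wz":0},{"gripper":5,"dx":0,"dy":0,"dz":-0.3,"wx":0,"wy":0,"wz":0},{"gripper":5,"dx":0,"dy":0,"dz":-0.4,"wx":0,"wy":0,"wz":0},{"gripper":5,"dx":0,"dy":0,"dz":-0.4,"wx":0,"wy":0,"wz":0},{"gripper":5,"dx":0,"dy":0,"dz":-0.3,"wx":0,"wy":0,"wz":0},{"gripper":5,"dx":0,"dy":0,"dz":-0.2,"wx":0,"wy":0,"wz":0},{"gripper":5,"dx":0,"dy":0,"dz":0,"wx":0,"wy":0,"wz":0}]'
python3 - <<'E'
from h import *
np.set_printoptions(precision=4,suppress=True)
print(sense()["eef_pos"],sense()["ee_rot"])
for cam in("wrist","top"):
    p,d,X=cloud(cam);cv2.imwrite(f"pics/t_{cam}.png",p)
    k=(d>0)&(abs(X[...,2]-.006)<.003)&(abs(X[...,0]-.574)<.13)&(abs(X[...,1]+.186)<.13)&(p.min(-1)>95)
    n,l,st,_=cv2.connectedComponentsWithStats(k.astype(np.uint8)); l=np.isin(l,1+np.where(st[1:,4]>30)[0])
    print(cam,"tile",cv2.minAreaRect((X[l][:,:2]*1000).astype(np.float32)),l.sum())
    k=(d>0)&(abs(X[...,2]-.104)<.012)&(abs(X[...,0]-.574)<.13)&(abs(X[...,1]+.186)<.13)
    n,l,st,_=cv2.connectedComponentsWithStats(k.astype(np.uint8)); l=l==1+st[1:,4].argmax()
    print(cam,"plate",cv2.minAreaRect((X[l][:,:2]*1000).astype(np.float32)),np.median(X[l],0))
E
```

```text
time_s: 6.2
eef_pos: [0.5712, 0.0398, 0.2289]
ee_rot: [-180.0, -0.2, 179.6]
force: [1.1, -0.3, -2.5]
opening: 0.0151
grip_force: 78.5
time_s: 7.2
eef_pos: [0.5721, -0.1874, 0.2293]
ee_rot: [-180.0, -0.1, 173.2]
force: [-0.8, -0.2, -3.4]
opening: 0.0149
grip_force: 78.5
time_s: 7.9
eef_pos: [0.573, -0.1831, 0.149]
ee_rot: [179.9, -0.1, 173.5]
force: [-0.7, -0.4, -2.8]
opening: 0.0149
grip_force: 78.4
[ 0.573  -0.1831  0.149 ] [179.9374  -0.1482 173.515 ]
wrist tile ((542.209228515625, -182.4900665283203), (200.35736083984375, 135.1105194091797), 83.54293060302734) 1627
wrist plate ((551.8086547851562, -180.15841674804688), (167.12612915039062, 122.78727722167969), 83.4859390258789) [ 0.5372 -0.1748  0.1008]
top tile ((574.3076171875, -184.12692260742188), (205.0296630859375, 199.12754821777344), 83.76942443847656) 1251
top plate ((573.85595703125, -182.77151489257812), (168.4720916748047, 168.06976318359375), 84.34928131103516) [ 0.5533 -0.1624  0.1004]
```

View pics/t_wrist.png

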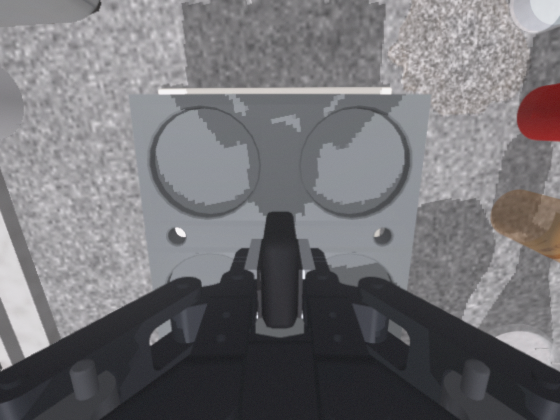

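Plate and tile edges are parallel (83.5°), and the plate at (280,180) sits about 2 mm to the left. I'll lower it.

```bash
python3 -m inch '[{"gripper":5,"dx":0,"dy":-0.05,"dz":-0.2,"wx":0,"wy":0,"wz":0},{"gripper":5,"dx":0,"dy":0,"dz":-0.4,"wx":0,"wy":0,"wz":0},{"gripper":5,"dx":0,"dy":0,"dz":-0.4,"wx":0,"wy":0,"wz":0},{"gripper":5,"dx":0,"dy":0,"dz":-0.3,"wx":0,"wy":0,"wz":0},{"gripper":5,"dx":0,"dy":0,"dz":-0.1,"wx":0,"wy":0,"wz":0},{"gripper":5,"dx":0,"dy":0,"dz":-0.1,"wx":0,"wy":0,"wz":0},{"gripper":5,"dx":0,"dy":0,"dz":-0.06,"wx":0,"wy":0,"wz":0},{"gripper":5,"dx":0,"dy":0,"dz":0,"wx":0,"wy":0,"wz":0}]'
```

```text
time_s: 8.8
eef_pos: [0.5738, -0.1871, 0.0725]
ee_rot: [-180.0, 0.0, 173.4]
force: [-0.1, 0.1, -2.7]
opening: 0.0142
grip_force: 78.5
```

```bash
python3 -m inch '[{"gripper":5,"dx":0,"dy":0,"dz":-0.04,"wx":0,"wy":0,"wz":0},{"gripper":5,"dx":0,"dy":0,"dz":-0.03,"wx":0,"wy":0,"wz":0},{"gripper":5,"dx":0,"dy":0,"dz":-0.02,"wx":0,"wy":0,"wz":0},{"gripper":5,"dx":0,"dy":0,"dz":0,"wx":0,"wy":0,"wz":0}]'
```

```text
time_s: 9.2
eef_pos: [0.5736, -0.187, 0.0677]
ee_rot: [-180.0, -0.0, 173.4]
force: [0.1, -0.4, -2.4]
opening: 0.0148
grip_force: 78.5
```

```bash
python3 -m inch '[{"gripper":5,"dx":0,"dy":0,"dz":-0.02,"wx":0,"wy":0,"wz":0},{"gripper":5,"dx":0,"dy":0,"dz":-0.01,"wx":0,"wy":0,"wz":0},{"gripper":5,"dx":0,"dy":0,"dz":0,"wx":0,"wy":0,"wz":0}]'
```

```text
time_s: 9.5
eef_pos: [0.5736, -0.187, 0.0675]
ee_rot: [-180.0, 0.0, 173.4]
force: [-2.1, 1.1, 7.8]
opening: 0.0148
grip_force: 80.2
```

It has touched down. I'll release, rise and look.

```bash
python3 -m inch '[{"gripper":40,"dx":0,"dy":0,"dz":0,"wx":0,"wy":0,"wz":0},{"gripper":85,"dx":0,"dy":0,"dz":0,"wx":0,"wy":0,"wz":0},{"gripper":85,"dx":0,"dy":0,"dz":0,"wx":0,"wy":0,"wz":0},{"gripper":85,"dx":0,"dy":0,"dz":0,"wx":0,"wy":0,"wz":0},{"gripper":85,"dx":0,"dy":0,"dz":0.5,"wx":0,"wy":0,"wz":0},{"gripper":85,"dx":0,"dy":0,"dz":0.6,"wx":0,"wy":0,"wz":0},{"gripper":85,"dx":0,"dy":0,"dz":0.6,"wx":0,"wy":0,"wz":0},{"gripper":85,"dx":0,"dy":0,"dz":0.6,"wx":0,"wy":0,"wz":0},{"gripper":85,"dx":0,"dy":0,"dz":0.6,"wx":0,"wy":0,"wz":0},{"gripper":85,"dx":0,"dy":0,"dz":0.5,"wx":0,"wy":0,"wz":0}]'
python3 -m inch '[{"gripper":85,"dx":0.08,"dy":0.46,"dz":0,"wx":0,"wy":0,"wz":0},{"gripper":85,"dx":0.08,"dy":0.46,"dz":0,"wx":0,"wy":0,"wz":0},{"gripper":85,"dx":0.08,"dy":0.46,"dz":0,"wx":0,"wy":0,"wz":0},{"gripper":85,"dx":0.08,"dy":0.46,"dz":0,"wx":0,"wy":0,"wz":0},{"gripper":85,"dx":0.08,"dy":0.46,"dz":0,"wx":0,"wy":0,"wz":0},{"gripper":85,"dx":0.08,"dy":0.46,"dz":0,"wx":0,"wy":0,"wz":0},{"gripper":85,"dx":0.08,"dy":0.46,"dz":0,"wx":0,"wy":0,"wz":0},{"gripper":85,"dx":0.08,"dy":0.46,"dz":0,"wx":0,"wy":0,"wz":0},{"gripper":85,"dx":0.08,"dy":0.46,"dz":0,"wx":0,"wy":0,"wz":0},{"gripper":85,"dx":0.08,"dy":0.46,"dz":0,"wx":0,"wy":0,"wz":0}]'
cat > m2.py <<'E'
from h import *
import sys
np.set_printoptions(precision=4,suppress=True)
print(sense()["eef_pos"],sense()["ee_rot"])
p,d,X=cloud("top");cv2.imwrite("pics/top2.png",p)
near=(d>0)&(abs(X[...,0]-.574)<.14)&(abs(X[...,1]+.186)<.14)
for nm,k in(("plate",near&(abs(X[...,2]-.0195)<.004)),("tile+",near&(abs(X[...,2]-.014)<.011)&(p.min(-1)>70))):
    n,l,st,_=cv2.connectedComponentsWithStats(k.astype(np.uint8)); l=l==1+st[1:,4].argmax()
    print(nm,cv2.minAreaRect((X[l][:,:2]*1000).astype(np.float32)),np.median(X[l],0))
def cap(X,d,x,y,zl,zh,nm,r=.035):
    k=(d>0)&(np.hypot(X[...,0]-x,X[...,1]-y)<r)&(X[...,2]>zl)&(X[...,2]<zh)
    if k.sum()>5:
        Q=X[k];print(nm,k.sum(),"mean",Q.mean(0),"circ",cv2.minEnclosingCircle((Q[:,:2]*1000).astype(np.float32)))
def all(X,d,c):
    cap(X,d,.6125,.043,.099,.11,c+" brown");cap(X,d,.519,.4537,.105,.118,c+" white")
    cap(X,d,.432,.045,.06,.074,c+" beaker",.045);cap(X,d,.3767,.2879,.08,.095,c+" small")
all(X,d,"top")
p,d,X=cloud("wrist");cv2.imwrite("pics/w2.png",p);all(X,d,"wrist")
E
python3 m2.py
```

```text
time_s: 10.5
eef_pos: [0.5737, -0.1871, 0.238]
ee_rot: [-180.0, 0.1, 173.4]
force: [-0.4, -0.6, -0.3]
opening: 0.0848
grip_force: 0.0
time_s: 11.5
eef_pos: [0.6136, 0.0439, 0.2362]
ee_rot: [-180.0, -0.0, 173.4]
force: [0.1, 0.1, -0.3]
opening: 0.085
grip_force: 0.0
[0.6136 0.0439 0.2362] [-179.994    -0.0091  173.4231]Traceback (most recent call last):
  File "m2.py", line 8, in <module>
    n,l,st,_=cv2.connectedComponentsWithStats(k.astype(np.uint8)); l=l==1+st[1:,4].argmax()
                                                                          ~~~~~~~~~~~~~~~^^
ValueError: attempt to get argmax of an empty sequence
```

View pics/top2.png

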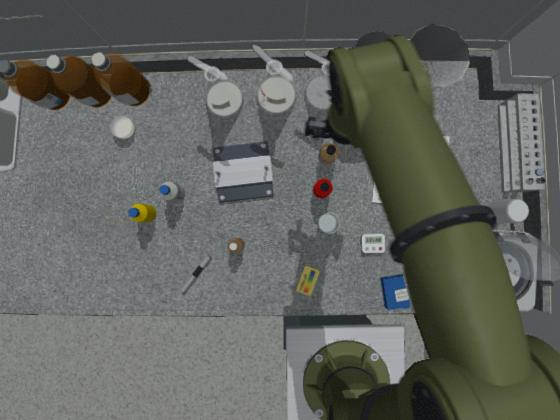

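The arm hides the tile from the top camera, so I'll use the wrist camera now and check the tile later.

```bash
sed -i 's/^    n,l,st/    if k.sum()<50: continue\n    n,l,st/' m2.py; python3 m2.py
```

```text
[0.6139 0.0495 0.2362] [179.785   -0.0091 173.7217]
tile+ ((647.265380859375, -281.55181884765625), (20.90320587158203, 34.68152618408203), 85.24519348144531) [ 0.6521 -0.2852  0.0065]
top brown 70 mean [0.6125 0.0425 0.1049] circ ((612.6688232421875, 42.78272247314453), 11.620505332946777)
top white 80 mean [0.5194 0.4544 0.1121] circ ((519.6261596679688, 454.7980651855469), 12.062865257263184)
top beaker 94 mean [0.4325 0.0447 0.0664] circ ((433.42340087890625, 47.481781005859375), 27.801273345947266)
top small 50 mean [0.3766 0.2886 0.0881] circ ((376.4711608886719, 288.9788818359375), 9.315204620361328)
wrist brown 528 mean [0.6115 0.0399 0.1036] circ ((611.97998046875, 39.70158386230469), 11.790627479553223)
wrist beaker 252 mean [0.4489 0.0434 0.0659] circ ((440.5262451171875, 44.2154541015625), 26.12226104736328)
```

View pics/w2.png

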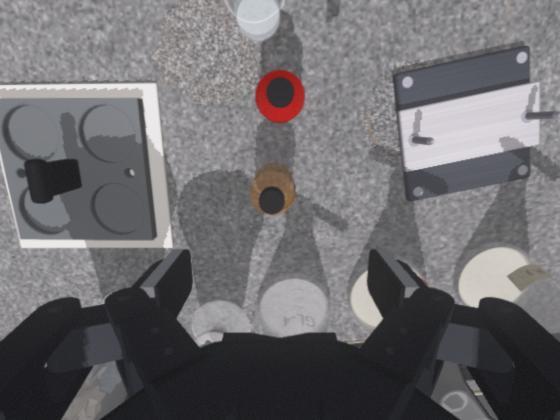

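The carrier lies on the tile at (80,165), the brown bottle is at (272,195) and the red one at (280,93). I'll descend on the brown bottle.

```bash
python3 -m inch '[{"gripper":85,"dx":-0.03,"dy":-0.03,"dz":0,"wx":0,"wy":0,"wz":0},{"gripper":85,"dx":0,"dy":0,"dz":-0.5,"wx":0,"wy":0,"wz":0},{"gripper":85,"dx":0,"dy":0,"dz":-0.6,"wx":0,"wy":0,"wz":0},{"gripper":85,"dx":0,"dy":0,"dz":-0.6,"wx":0,"wy":0,"wz":0},{"gripper":85,"dx":0,"dy":0,"dz":-0.6,"wx":0,"wy":0,"wz":0},{"gripper":85,"dx":0,"dy":0,"dz":-0.6,"wx":0,"wy":0,"wz":0},{"gripper":85,"dx":0,"dy":0,"dz":-0.5,"wx":0,"wy":0,"wz":0},{"gripper":85,"dx":0,"dy":0,"dz":-0.16,"wx":0,"wy":0,"wz":0},{"gripper":85,"dx":0,"dy":0,"dz":0,"wx":0,"wy":0,"wz":0},{"gripper":85,"dx":0,"dy":0,"dz":0,"wx":0,"wy":0,"wz":0}]'
```

```text
time_s: 12.65
eef_pos: [0.6128, 0.0409, 0.0594]
ee_rot: [180.0, 0.1, 173.4]
force: [0.0, 0.7, -0.0]
opening: 0.0849
grip_force: 0.0
```

```bash
python3 -m inch '[{"gripper":65,"dx":0,"dy":0,"dz":0,"wx":0,"wy":0,"wz":0},{"gripper":55,"dx":0,"dy":0,"dz":0,"wx":0,"wy":0,"wz":0},{"gripper":52,"dx":0,"dy":0,"dz":0,"wx":0,"wy":0,"wz":0},{"gripper":48,"dx":0,"dy":0,"dz":0,"wx":0,"wy":0,"wz":0},{"gripper":44,"dx":0,"dy":0,"dz":0,"wx":0,"wy":0,"wz":0},{"gripper":40,"dx":0,"dy":0,"dz":0,"wx":0,"wy":0,"wz":0},{"gripper":35,"dx":0,"dy":0,"dz":0,"wx":0,"wy":0,"wz":0},{"gripper":35,"dx":0,"dy":0,"dz":0,"wx":0,"wy":0,"wz":0}]' 30
```

```text
time_s: 13.45
eef_pos: [0.6124, 0.0415, 0.0588]
ee_rot: [180.0, 0.0, 173.4]
force: [-0.6, -1.2, 6.1]
opening: 0.0461
grip_force: 31.0
```

The brown bottle is gripped with an opening of 46 mm. I'll lift it and carry it to the back left pocket at (0.622, -0.148).

```bash
python3 -m inch '[{"gripper":35,"dx":0,"dy":0,"dz":0.2,"wx":0,"wy":0,"wz":0},{"gripper":35,"dx":0,"dy":0,"dz":0.4,"wx":0,"wy":0,"wz":0},{"gripper":35,"dx":0,"dy":0,"dz":0.5,"wx":0,"wy":0,"wz":0},{"gripper":35,"dx":0,"dy":0,"dz":0.5,"wx":0,"wy":0,"wz":0},{"gripper":35,"dx":0,"dy":0,"dz":0.4,"wx":0,"wy":0,"wz":0},{"gripper":35,"dx":0,"dy":0,"dz":0.2,"wx":0,"wy":0,"wz":0}]' 35
python3 -m inch '[{"gripper":35,"dx":0.02,"dy":-0.2,"dz":0,"wx":0,"wy":0,"wz":0},{"gripper":35,"dx":0.02,"dy":-0.4,"dz":0,"wx":0,"wy":0,"wz":0},{"gripper":35,"dx":0.02,"dy":-0.5,"dz":0,"wx":0,"wy":0,"wz":0},{"gripper":35,"dx":0.02,"dy":-0.5,"dz":0,"wx":0,"wy":0,"wz":0},{"gripper":35,"dx":0.02,"dy":-0.5,"dz":0,"wx":0,"wy":0,"wz":0},{"gripper":35,"dx":0.02,"dy":-0.5,"dz":0,"wx":0,"wy":0,"wz":0},{"gripper":35,"dx":0.02,"dy":-0.5,"dz":0,"wx":0,"wy":0,"wz":0},{"gripper":35,"dx":0.02,"dy":-0.4,"dz":0,"wx":0,"wy":0,"wz":0},{"gripper":35,"dx":0.02,"dy":-0.2,"dz":0,"wx":0,"wy":0,"wz":0},{"gripper":35,"dx":0.02,"dy":-0.1,"dz":0,"wx":0,"wy":0,"wz":0}]'
python3 -m inch '[{"gripper":35,"dx":0,"dy":0,"dz":0,"wx":0,"wy":0,"wz":0},{"gripper":35,"dx":0,"dy":0,"dz":0,"wx":0,"wy":0,"wz":0}]'
python3 - <<'E'
from h import *
np.set_printoptions(precision=4,suppress=True)
print(sense()["eef_pos"])
p,d,X=cloud("wrist");cv2.imwrite("pics/w3.png",p)
near=(d>0)&(abs(X[...,0]-.574)<.14)&(abs(X[...,1]+.186)<.14)
for nm,k in(("plate",near&(abs(X[...,2]-.0195)<.004)),("tile",near&(abs(X[...,2]-.006)<.003)&(p.min(-1)>95))):
    if k.sum()<50: continue
    n,l,st,_=cv2.connectedComponentsWithStats(k.astype(np.uint8)); l=l==1+st[1:,4].argmax()
    print(nm,cv2.minAreaRect((X[l][:,:2]*1000).astype(np.float32)),np.median(X[l],0))
h=X[near&(X[...,2]>.072)&(X[...,2]<.09)&(X[...,0]<.6)]
if len(h): print("handle",len(h),cv2.minAreaRect((h[:,:2]*1000).astype(np.float32)))
E
```

```text
time_s: 14.05
eef_pos: [0.6126, 0.0416, 0.1704]
ee_rot: [180.0, 0.1, 173.4]
force: [-0.2, -1.0, -1.2]
opening: 0.0462
grip_force: 36.1
time_s: 15.05
eef_pos: [0.6214, -0.1501, 0.1671]
ee_rot: [-180.0, -0.1, 173.3]
force: [-0.4, 0.7, -1.4]
opening: 0.0462
grip_force: 36.1
time_s: 15.25
eef_pos: [0.6221, -0.1471, 0.168]
ee_rot: [179.9, -0.0, 173.5]
force: [0.1, -0.2, -1.8]
opening: 0.0468
grip_force: 36.1
[ 0.6221 -0.1471  0.168 ]
plate ((573.57958984375, -186.09017944335938), (167.2119903564453, 166.79466247558594), 83.44325256347656) [ 0.5633 -0.1855  0.019 ]
tile ((573.9110717773438, -185.376708984375), (200.63967895507812, 200.62319946289062), 83.82511138916016) [ 0.5196 -0.1596  0.0051]
handle 1331 ((573.4430541992188, -185.77911376953125), (16.45162010192871, 43.08976745605469), 83.83316040039062)
```

View pics/w3.png

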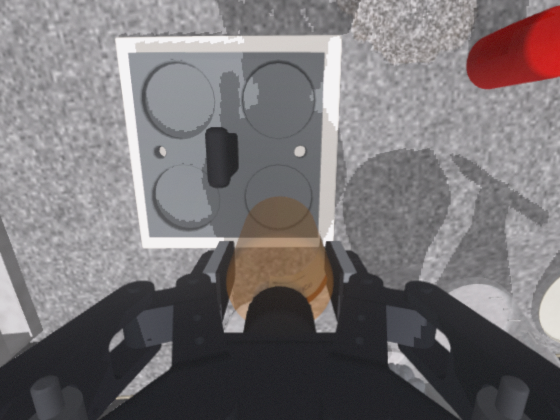

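The carrier is within 1 mm of the tile centre, and the bottle hangs over the back left pocket at (278,195). I'll lower it.

```bash
python3 -m inch '[{"gripper":35,"dx":0,"dy":-0.01,"dz":-0.3,"wx":0,"wy":0,"wz":0},{"gripper":35,"dx":0,"dy":0,"dz":-0.5,"wx":0,"wy":0,"wz":0},{"gripper":35,"dx":0,"dy":0,"dz":-0.4,"wx":0,"wy":0,"wz":0},{"gripper":35,"dx":0,"dy":0,"dz":-0.3,"wx":0,"wy":0,"wz":0},{"gripper":35,"dx":0,"dy":0,"dz":-0.2,"wx":0,"wy":0,"wz":0},{"gripper":35,"dx":0,"dy":0,"dz":-0.1,"wx":0,"wy":0,"wz":0},{"gripper":35,"dx":0,"dy":0,"dz":-0.08,"wx":0,"wy":0,"wz":0},{"gripper":35,"dx":0,"dy":0,"dz":-0.04,"wx":0,"wy":0,"wz":0},{"gripper":35,"dx":0,"dy":0,"dz":0,"wx":0,"wy":0,"wz":0}]'
```

```text
time_s: 16.2
eef_pos: [0.6222, -0.149, 0.0726]
ee_rot: [-180.0, 0.0, 173.4]
force: [-0.1, 0.3, -1.9]
opening: 0.0462
grip_force: 36.1
```

```bash
python3 -m inch '[{"gripper":35,"dx":0,"dy":0,"dz":-0.03,"wx":0,"wy":0,"wz":0},{"gripper":35,"dx":0,"dy":0,"dz":-0.02,"wx":0,"wy":0,"wz":0},{"gripper":35,"dx":0,"dy":0,"dz":0,"wx":0,"wy":0,"wz":0}]'
```

```text
time_s: 16.5
eef_pos: [0.6222, -0.1491, 0.0699]
ee_rot: [-180.0, 0.0, 173.4]
force: [0.0, 0.4, -1.5]
opening: 0.0462
grip_force: 36.2
```

```bash
python3 -m inch '[{"gripper":35,"dx":0,"dy":0,"dz":-0.02,"wx":0,"wy":0,"wz":0},{"gripper":35,"dx":0,"dy":0,"dz":-0.01,"wx":0,"wy":0,"wz":0},{"gripper":35,"dx":0,"dy":0,"dz":0,"wx":0,"wy":0,"wz":0}]'
```

```text
time_s: 16.8
eef_pos: [0.6222, -0.1491, 0.0699]
ee_rot: [-180.0, 0.1, 173.4]
force: [-4.1, 0.9, 10.4]
opening: 0.0467
grip_force: 37.1
```

It has touched the pocket floor. I'll release, rise and go to the white bottle.

```bash
python3 -m inch '[{"gripper":50,"dx":0,"dy":0,"dz":0,"wx":0,"wy":0,"wz":0},{"gripper":58,"dx":0,"dy":0,"dz":0,"wx":0,"wy":0,"wz":0},{"gripper":64,"dx":0,"dy":0,"dz":0,"wx":0,"wy":0,"wz":0},{"gripper":64,"dx":0,"dy":0,"dz":0.2,"wx":0,"wy":0,"wz":0},{"gripper":64,"dx":0,"dy":0,"dz":0.4,"wx":0,"wy":0,"wz":0},{"gripper":64,"dx":0,"dy":0,"dz":0.6,"wx":0,"wy":0,"wz":0},{"gripper":64,"dx":0,"dy":0,"dz":0.6,"wx":0,"wy":0,"wz":0},{"gripper":85,"dx":0,"dy":0,"dz":0.6,"wx":0,"wy":0,"wz":0},{"gripper":85,"dx":0,"dy":0,"dz":0.6,"wx":0,"wy":0,"wz":0}]'
python3 -m inch '[{"gripper":85,"dx":-0.1,"dy":0.6,"dz":0,"wx":0,"wy":0,"wz":0},{"gripper":85,"dx":-0.1,"dy":0.6,"dz":0,"wx":0,"wy":0,"wz":0},{"gripper":85,"dx":-0.1,"dy":0.6,"dz":0,"wx":0,"wy":0,"wz":0},{"gripper":85,"dx":-0.1,"dy":0.6,"dz":0,"wx":0,"wy":0,"wz":0},{"gripper":85,"dx":-0.1,"dy":0.6,"dz":0,"wx":0,"wy":0,"wz":0},{"gripper":85,"dx":-0.1,"dy":0.6,"dz":0,"wx":0,"wy":0,"wz":0},{"gripper":85,"dx":-0.1,"dy":0.6,"dz":0,"wx":0,"wy":0,"wz":0},{"gripper":85,"dx":-0.1,"dy":0.6,"dz":0,"wx":0,"wy":0,"wz":0},{"gripper":85,"dx":-0.1,"dy":0.6,"dz":0,"wx":0,"wy":0,"wz":0},{"gripper":85,"dx":-0.1,"dy":0.6,"dz":0,"wx":0,"wy":0,"wz":0}]'
python3 -m inch '[{"gripper":85,"dx":-0.1,"dy":0.6,"dz":0,"wx":0,"wy":0,"wz":0},{"gripper":85,"dx":-0.1,"dy":0.6,"dz":0,"wx":0,"wy":0,"wz":0},{"gripper":85,"dx":-0.1,"dy":0.6,"dz":0,"wx":0,"wy":0,"wz":0},{"gripper":85,"dx":-0.1,"dy":0.6,"dz":0,"wx":0,"wy":0,"wz":0},{"gripper":85,"dx":-0.1,"dy":0.6,"dz":0,"wx":0,"wy":0,"wz":0},{"gripper":85,"dx":-0.1,"dy":0.6,"dz":0,"wx":0,"wy":0,"wz":0},{"gripper":85,"dx":-0.1,"dy":0.6,"dz":0,"wx":0,"wy":0,"wz":0},{"gripper":85,"dx":-0.1,"dy":0.6,"dz":0,"wx":0,"wy":0,"wz":0},{"gripper":85,"dx":-0.1,"dy":0.6,"dz":0,"wx":0,"wy":0,"wz":0},{"gripper":85,"dx":-0.1,"dy":0.6,"dz":0,"wx":0,"wy":0,"wz":0}]'
python3 -m inch '[{"gripper":85,"dx":0,"dy":0,"dz":0,"wx":0,"wy":0,"wz":0},{"gripper":85,"dx":0,"dy":0,"dz":0,"wx":0,"wy":0,"wz":0},{"gripper":85,"dx":0,"dy":0,"dz":0,"wx":0,"wy":0,"wz":0}]'
python3 m2.py
```

```text
time_s: 17.7
eef_pos: [0.622, -0.1489, 0.2202]
ee_rot: [180.0, 0.0, 173.4]
force: [0.3, -0.1, 0.1]
opening: 0.0847
grip_force: 0.0
time_s: 18.7
eef_pos: [0.5718, 0.1522, 0.219]
ee_rot: [180.0, 0.0, 173.4]
force: [-0.3, 0.4, -0.5]
opening: 0.0851
grip_force: 0.0
time_s: 19.7
eef_pos: [0.5218, 0.4521, 0.219]
ee_rot: [180.0, 0.0, 173.4]
force: [1.0, 0.0, -0.5]
opening: 0.0852
grip_force: 0.0
time_s: 20.0
eef_pos: [0.5228, 0.4496, 0.2185]
ee_rot: [-179.9, 0.0, 173.3]
force: [0.3, 0.5, -0.4]
opening: 0.0851
grip_force: 0.0
[0.5228 0.4496 0.2185] [-179.9475    0.0418  173.3435]
plate ((574.1491088867188, -186.45053100585938), (168.69271850585938, 166.2113800048828), 83.75169372558594) [ 0.5696 -0.1838  0.0199]
tile+ ((574.08203125, -185.2621307373047), (208.31170654296875, 210.03359985351562), 83.51876068115234) [ 0.5507 -0.1952  0.0109]
top white 33 mean [0.5138 0.4552 0.1115] circ ((519.2864990234375, 455.0113830566406), 11.859851837158203)
top beaker 93 mean [0.4323 0.045  0.0669] circ ((432.3338317871094, 48.14790344238281), 27.750009536743164)
top small 49 mean [0.3766 0.2888 0.0877] circ ((376.4278869628906, 289.03411865234375), 9.419405937194824)
wrist white 675 mean [0.5178 0.4557 0.1107] circ ((518.3665771484375, 455.77862548828125), 12.08994197845459)
wrist small 613 mean [0.3771 0.2908 0.0859] circ ((375.7680969238281, 290.0011901855469), 10.939079284667969)
```

View pics/top2.png

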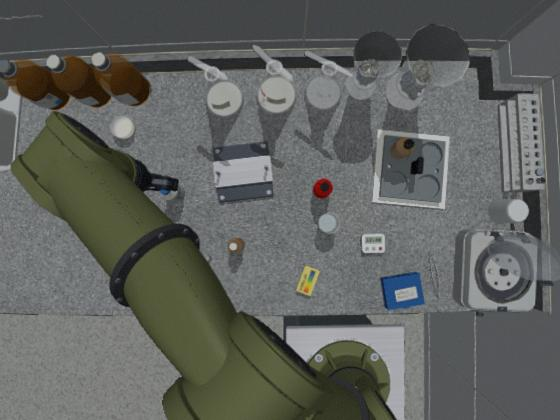

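The brown bottle stands in the back left pocket at (403,147), and the carrier is still centred. I'll pick up the white bottle at (0.519, 0.455).

```bash
python3 -m inch '[{"gripper":85,"dx":-0.06,"dy":0.08,"dz":0,"wx":0,"wy":0,"wz":0},{"gripper":85,"dx":0,"dy":0,"dz":-0.5,"wx":0,"wy":0,"wz":0},{"gripper":85,"dx":0,"dy":0,"dz":-0.6,"wx":0,"wy":0,"wz":0},{"gripper":85,"dx":0,"dy":0,"dz":-0.6,"wx":0,"wy":0,"wz":0},{"gripper":85,"dx":0,"dy":0,"dz":-0.6,"wx":0,"wy":0,"wz":0},{"gripper":85,"dx":0,"dy":0,"dz":-0.5,"wx":0,"wy":0,"wz":0},{"gripper":85,"dx":0,"dy":0,"dz":-0.3,"wx":0,"wy":0,"wz":0},{"gripper":85,"dx":0,"dy":0,"dz":0,"wx":0,"wy":0,"wz":0},{"gripper":85,"dx":0,"dy":0,"dz":0,"wx":0,"wy":0,"wz":0}]'
python3 -m inch '[{"gripper":65,"dx":0,"dy":0,"dz":0,"wx":0,"wy":0,"wz":0},{"gripper":55,"dx":0,"dy":0,"dz":0,"wx":0,"wy":0,"wz":0},{"gripper":52,"dx":0,"dy":0,"dz":0,"wx":0,"wy":0,"wz":0},{"gripper":48,"dx":0,"dy":0,"dz":0,"wx":0,"wy":0,"wz":0},{"gripper":44,"dx":0,"dy":0,"dz":0,"wx":0,"wy":0,"wz":0},{"gripper":40,"dx":0,"dy":0,"dz":0,"wx":0,"wy":0,"wz":0},{"gripper":35,"dx":0,"dy":0,"dz":0,"wx":0,"wy":0,"wz":0},{"gripper":35,"dx":0,"dy":0,"dz":0,"wx":0,"wy":0,"wz":0}]' 30
```

```text
time_s: 21.0
eef_pos: [0.5194, 0.4553, 0.0641]
ee_rot: [180.0, 0.0, 173.4]
force: [0.1, 0.4, 0.5]
opening: 0.0847
grip_force: 0.0
time_s: 21.8
eef_pos: [0.5194, 0.4551, 0.0641]
ee_rot: [180.0, 0.0, 173.4]
force: [-1.5, -1.8, 4.9]
opening: 0.0474
grip_force: 30.5
```

```bash
python3 -m inch '[{"gripper":35,"dx":0,"dy":0,"dz":0.2,"wx":0,"wy":0,"wz":0},{"gripper":35,"dx":0,"dy":0,"dz":0.4,"wx":0,"wy":0,"wz":0},{"gripper":35,"dx":0,"dy":0,"dz":0.5,"wx":0,"wy":0,"wz":0},{"gripper":35,"dx":0,"dy":0,"dz":0.6,"wx":0,"wy":0,"wz":0},{"gripper":35,"dx":0,"dy":0,"dz":0.6,"wx":0,"wy":0,"wz":0},{"gripper":35,"dx":0,"dy":0,"dz":0.4,"wx":0,"wy":0,"wz":0},{"gripper":35,"dx":0,"dy":0,"dz":0.2,"wx":0,"wy":0,"wz":0}]' 35
python3 -m inch '[{"gripper":35,"dx":0.0775,"dy":-0.3,"dz":0,"wx":0,"wy":0,"wz":0},{"gripper":35,"dx":0.0775,"dy":-0.5,"dz":0,"wx":0,"wy":0,"wz":0},{"gripper":35,"dx":0.0775,"dy":-0.6,"dz":0,"wx":0,"wy":0,"wz":0},{"gripper":35,"dx":0.0775,"dy":-0.6,"dz":0,"wx":0,"wy":0,"wz":0},{"gripper":35,"dx":0.0775,"dy":-0.6,"dz":0,"wx":0,"wy":0,"wz":0},{"gripper":35,"dx":0.0775,"dy":-0.6,"dz":0,"wx":0,"wy":0,"wz":0},{"gripper":35,"dx":0.0775,"dy":-0.6,"dz":0,"wx":0,"wy":0,"wz":0},{"gripper":35,"dx":0.0775,"dy":-0.6,"dz":0,"wx":0,"wy":0,"wz":0},{"gripper":35,"dx":0.0775,"dy":-0.6,"dz":0,"wx":0,"wy":0,"wz":0},{"gripper":35,"dx":0.0775,"dy":-0.6,"dz":0,"wx":0,"wy":0,"wz":0}]'
python3 -m inch '[{"gripper":35,"dx":0.0775,"dy":-0.6,"dz":0,"wx":0,"wy":0,"wz":0},{"gripper":35,"dx":0.0775,"dy":-0.6,"dz":0,"wx":0,"wy":0,"wz":0},{"gripper":35,"dx":0.0775,"dy":-0.6,"dz":0,"wx":0,"wy":0,"wz":0},{"gripper":35,"dx":0.0775,"dy":-0.6,"dz":0,"wx":0,"wy":0,"wz":0},{"gripper":35,"dx":0.0775,"dy":-0.6,"dz":0,"wx":0,"wy":0,"wz":0},{"gripper":35,"dx":0.0775,"dy":-0.6,"dz":0,"wx":0,"wy":0,"wz":0},{"gripper":35,"dx":0.0775,"dy":-0.6,"dz":0,"wx":0,"wy":0,"wz":0},{"gripper":35,"dx":0.0775,"dy":-0.6,"dz":0,"wx":0,"wy":0,"wz":0},{"gripper":35,"dx":0.0775,"dy":-0.6,"dz":0,"wx":0,"wy":0,"wz":0},{"gripper":35,"dx":0.0775,"dy":-0.6,"dz":0,"wx":0,"wy":0,"wz":0}]'
python3 -m inch '[{"gripper":35,"dx":0.0775,"dy":-0.6,"dz":0,"wx":0,"wy":0,"wz":0},{"gripper":35,"dx":0.0775,"dy":-0.6,"dz":0,"wx":0,"wy":0,"wz":0},{"gripper":35,"dx":0.0775,"dy":-0.5,"dz":0,"wx":0,"wy":0,"wz":0},{"gripper":35,"dx":0.0775,"dy":-0.3,"dz":0,"wx":0,"wy":0,"wz":0},{"gripper":35,"dx":0,"dy":-0.2,"dz":0,"wx":0,"wy":0,"wz":0},{"gripper":35,"dx":0,"dy":0,"dz":0,"wx":0,"wy":0,"wz":0},{"gripper":35,"dx":0,"dy":0,"dz":0,"wx":0,"wy":0,"wz":0},{"gripper":35,"dx":0,"dy":0,"dz":0,"wx":0,"wy":0,"wz":0}]'
```

```text
time_s: 22.5
eef_pos: [0.5194, 0.4556, 0.211]
ee_rot: [179.9, 0.1, 173.4]
force: [0.3, -0.5, -1.1]
opening: 0.0472
grip_force: 35.4
time_s: 23.5
eef_pos: [0.557, 0.1719, 0.2067]
ee_rot: [-179.9, -0.1, 173.4]
force: [0.8, 0.0, -0.1]
opening: 0.0472
grip_force: 35.5
time_s: 24.5
eef_pos: [0.595, -0.1275, 0.2066]
ee_rot: [-180.0, -0.2, 173.4]
force: [0.1, 0.2, -0.6]
opening: 0.0473
grip_force: 35.5
time_s: 25.3
eef_pos: [0.6122, -0.2332, 0.2083]
ee_rot: [179.9, -0.0, 173.5]
force: [-0.1, -0.3, -0.4]
opening: 0.0472
grip_force: 35.5
```

```bash
python3 -m inch '[{"gripper":35,"dx":0,"dy":0,"dz":-0.3,"wx":0,"wy":0,"wz":0},{"gripper":35,"dx":0,"dy":0,"dz":-0.5,"wx":0,"wy":0,"wz":0},{"gripper":35,"dx":0,"dy":0,"dz":-0.5,"wx":0,"wy":0,"wz":0},{"gripper":35,"dx":0,"dy":0,"dz":-0.5,"wx":0,"wy":0,"wz":0},{"gripper":35,"dx":0,"dy":0,"dz":-0.3,"wx":0,"wy":0,"wz":0},{"gripper":35,"dx":0,"dy":0,"dz":-0.2,"wx":0,"wy":0,"wz":0},{"gripper":35,"dx":0,"dy":0,"dz":-0.2,"wx":0,"wy":0,"wz":0},{"gripper":35,"dx":0,"dy":0,"dz":-0.1,"wx":0,"wy":0,"wz":0},{"gripper":35,"dx":0,"dy":0,"dz":-0.03,"wx":0,"wy":0,"wz":0},{"gripper":35,"dx":0,"dy":0,"dz":0,"wx":0,"wy":0,"wz":0}]'
python3 -m inch '[{"gripper":35,"dx":0,"dy":0,"dz":-0.02,"wx":0,"wy":0,"wz":0},{"gripper":35,"dx":0,"dy":0,"dz":-0.02,"wx":0,"wy":0,"wz":0},{"gripper":35,"dx":0,"dy":0,"dz":0,"wx":0,"wy":0,"wz":0}]'
```

```text
time_s: 26.3
eef_pos: [0.6123, -0.2351, 0.0771]
ee_rot: [-180.0, 0.0, 173.4]
force: [0.1, 0.5, -0.3]
opening: 0.0471
grip_force: 35.5
time_s: 26.6
eef_pos: [0.6123, -0.2352, 0.0751]
ee_rot: [-180.0, 0.0, 173.4]
force: [-0.2, -0.7, -0.9]
opening: 0.0473
grip_force: 35.4
```

```bash
python3 -m inch '[{"gripper":35,"dx":0,"dy":0,"dz":-0.02,"wx":0,"wy":0,"wz":0},{"gripper":35,"dx":0,"dy":0,"dz":-0.01,"wx":0,"wy":0,"wz":0},{"gripper":35,"dx":0,"dy":0,"dz":0,"wx":0,"wy":0,"wz":0}]'
```

```text
time_s: 26.9
eef_pos: [0.6123, -0.2352, 0.075]
ee_rot: [-180.0, 0.1, 173.4]
force: [-3.8, -0.0, 10.9]
opening: 0.0473
grip_force: 36.3
```

```bash
python3 -m inch '[{"gripper":50,"dx":0,"dy":0,"dz":0,"wx":0,"wy":0,"wz":0},{"gripper":58,"dx":0,"dy":0,"dz":0,"wx":0,"wy":0,"wz":0},{"gripper":63,"dx":0,"dy":0,"dz":0,"wx":0,"wy":0,"wz":0},{"gripper":63,"dx":0,"dy":0,"dz":0.2,"wx":0,"wy":0,"wz":0},{"gripper":63,"dx":0,"dy":0,"dz":0.4,"wx":0,"wy":0,"wz":0},{"gripper":63,"dx":0,"dy":0,"dz":0.6,"wx":0,"wy":0,"wz":0},{"gripper":63,"dx":0,"dy":0,"dz":0.6,"wx":0,"wy":0,"wz":0},{"gripper":85,"dx":0,"dy":0,"dz":0.6,"wx":0,"wy":0,"wz":0},{"gripper":85,"dx":0,"dy":0,"dz":0.4,"wx":0,"wy":0,"wz":0}]'
python3 -m inch '[{"gripper":85,"dx":-0.36,"dy":0.56,"dz":0,"wx":0,"wy":0,"wz":0},{"gripper":85,"dx":-0.36,"dy":0.56,"dz":0,"wx":0,"wy":0,"wz":0},{"gripper":85,"dx":-0.36,"dy":0.56,"dz":0,"wx":0,"wy":0,"wz":0},{"gripper":85,"dx":-0.36,"dy":0.56,"dz":0,"wx":0,"wy":0,"wz":0},{"gripper":85,"dx":-0.36,"dy":0.56,"dz":0,"wx":0,"wy":0,"wz":0},{"gripper":85,"dx":-0.36,"dy":0.56,"dz":0,"wx":0,"wy":0,"wz":0},{"gripper":85,"dx":-0.36,"dy":0.56,"dz":0,"wx":0,"wy":0,"wz":0},{"gripper":85,"dx":-0.36,"dy":0.56,"dz":0,"wx":0,"wy":0,"wz":0},{"gripper":85,"dx":-0.36,"dy":0.56,"dz":0,"wx":0,"wy":0,"wz":0},{"gripper":85,"dx":-0.36,"dy":0.56,"dz":0,"wx":0,"wy":0,"wz":0}]'
python3 -m inch '[{"gripper":85,"dx":0,"dy":0,"dz":0,"wx":0,"wy":0,"wz":0},{"gripper":85,"dx":0,"dy":0,"dz":0,"wx":0,"wy":0,"wz":0},{"gripper":85,"dx":0,"dy":0,"dz":0,"wx":0,"wy":0,"wz":0},{"gripper":85,"dx":0,"dy":0,"dz":0,"wx":0,"wy":0,"wz":0}]'
python3 m2.py
python3 - <<'E'
from h import *
a=cv2.imread("pics/w2.png");b=cv2.imread("pics/top2.png")
c=np.zeros((420,800,3),np.uint8);c[:,:400]=a[:,80:480];c[:,400:]=cv2.resize(b[100:268,300:460],None,fx=2.5,fy=2.5);cv2.imwrite("pics/pair.png",c)
E
```

```text
time_s: 27.8
eef_pos: [0.6127, -0.2352, 0.2165]
ee_rot: [-180.0, 0.2, 173.4]
force: [1.2, -0.4, -0.8]
opening: 0.0849
grip_force: 0.0
time_s: 28.8
eef_pos: [0.4314, 0.046, 0.214]
ee_rot: [180.0, 0.1, 173.4]
force: [-0.1, 1.1, 0.3]
opening: 0.0853
grip_force: 0.0
time_s: 29.2
eef_pos: [0.4326, 0.044, 0.2133]
ee_rot: [-180.0, 0.0, 173.3]
force: [-0.7, -0.4, -0.2]
opening: 0.0853
grip_force: 0.0
[0.4326 0.044  0.2133] [-179.9896    0.0133  173.3221]
plate ((574.5370483398438, -186.78408813476562), (166.85446166992188, 166.318359375), 83.2072525024414) [ 0.5721 -0.1863  0.0198]
tile+ ((522.4837036132812, -250.12374877929688), (120.09333038330078, 159.63026428222656), 29.346923828125) [ 0.5152 -0.2409  0.0117]
top beaker 10 mean [0.4149 0.061  0.0673] circ ((427.48419189453125, 61.9077262878418), 21.489559173583984)
top small 50 mean [0.3766 0.2887 0.0876] circ ((376.7267150878906, 288.9796142578125), 9.450774192810059)
wrist beaker 707 mean [0.435  0.0473 0.0654] circ ((432.09710693359375, 47.77748107910156), 27.535736083984375)
wrist small 174 mean [0.3761 0.2807 0.0837] circ ((375.50726318359375, 285.8443603515625), 9.252233505249023)
```

View pics/pair.png

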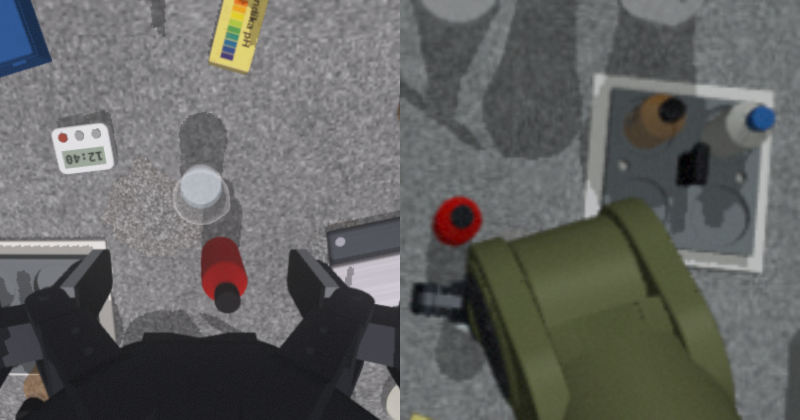

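The brown bottle (657,118) and white bottle (740,125) are both in their back pockets, and the beaker is at (201,195). I'll pick up the beaker.

```bash
python3 -m inch '[{"gripper":85,"dx":-0.01,"dy":0.03,"dz":0,"wx":0,"wy":0,"wz":0},{"gripper":85,"dx":0,"dy":0,"dz":-0.5,"wx":0,"wy":0,"wz":0},{"gripper":85,"dx":0,"dy":0,"dz":-0.6,"wx":0,"wy":0,"wz":0},{"gripper":85,"dx":0,"dy":0,"dz":-0.6,"wx":0,"wy":0,"wz":0},{"gripper":85,"dx":0,"dy":0,"dz":-0.6,"wx":0,"wy":0,"wz":0},{"gripper":85,"dx":0,"dy":0,"dz":-0.6,"wx":0,"wy":0,"wz":0},{"gripper":85,"dx":0,"dy":0,"dz":-0.4,"wx":0,"wy":0,"wz":0},{"gripper":85,"dx":0,"dy":0,"dz":-0.1,"wx":0,"wy":0,"wz":0},{"gripper":85,"dx":0,"dy":0,"dz":0,"wx":0,"wy":0,"wz":0}]'
python3 -m inch '[{"gripper":65,"dx":0,"dy":0,"dz":0,"wx":0,"wy":0,"wz":0},{"gripper":60,"dx":0,"dy":0,"dz":0,"wx":0,"wy":0,"wz":0},{"gripper":56,"dx":0,"dy":0,"dz":0,"wx":0,"wy":0,"wz":0},{"gripper":53,"dx":0,"dy":0,"dz":0,"wx":0,"wy":0,"wz":0},{"gripper":50,"dx":0,"dy":0,"dz":0,"wx":0,"wy":0,"wz":0},{"gripper":46,"dx":0,"dy":0,"dz":0,"wx":0,"wy":0,"wz":0},{"gripper":42,"dx":0,"dy":0,"dz":0,"wx":0,"wy":0,"wz":0},{"gripper":42,"dx":0,"dy":0,"dz":0,"wx":0,"wy":0,"wz":0}]' 20
```

```text
time_s: 30.2
eef_pos: [0.4314, 0.0464, 0.0428]
ee_rot: [-180.0, -0.1, 173.4]
force: [0.2, -0.2, 0.5]
opening: 0.0851
grip_force: 0.0
time_s: 31.0
eef_pos: [0.4321, 0.0462, 0.0441]
ee_rot: [-180.0, 0.1, 173.4]
force: [-1.0, -2.2, 9.3]
opening: 0.0523
grip_force: 19.1
```

```bash
python3 -m inch '[{"gripper":42,"dx":0,"dy":0,"dz":0.2,"wx":0,"wy":0,"wz":0},{"gripper":42,"dx":0,"dy":0,"dz":0.4,"wx":0,"wy":0,"wz":0},{"gripper":42,"dx":0,"dy":0,"dz":0.5,"wx":0,"wy":0,"wz":0},{"gripper":42,"dx":0,"dy":0,"dz":0.5,"wx":0,"wy":0,"wz":0},{"gripper":42,"dx":0,"dy":0,"dz":0.4,"wx":0,"wy":0,"wz":0},{"gripper":42,"dx":0,"dy":0,"dz":0.2,"wx":0,"wy":0,"wz":0}]' 22
python3 -m inch '[{"gripper":42,"dx":0.186,"dy":-0.3,"dz":0,"wx":0,"wy":0,"wz":0},{"gripper":42,"dx":0.186,"dy":-0.5,"dz":0,"wx":0,"wy":0,"wz":0},{"gripper":42,"dx":0.186,"dy":-0.6,"dz":0,"wx":0,"wy":0,"wz":0},{"gripper":42,"dx":0.186,"dy":-0.6,"dz":0,"wx":0,"wy":0,"wz":0},{"gripper":42,"dx":0.186,"dy":-0.6,"dz":0,"wx":0,"wy":0,"wz":0},{"gripper":42,"dx":0.186,"dy":-0.6,"dz":0,"wx":0,"wy":0,"wz":0},{"gripper":42,"dx":0.186,"dy":-0.6,"dz":0,"wx":0,"wy":0,"wz":0},{"gripper":42,"dx":0.186,"dy":-0.6,"dz":0,"wx":0,"wy":0,"wz":0},{"gripper":42,"dx":0.186,"dy":-0.5,"dz":0,"wx":0,"wy":0,"wz":0},{"gripper":42,"dx":0.186,"dy":-0.3,"dz":0,"wx":0,"wy":0,"wz":0}]'
python3 -m inch '[{"gripper":42,"dx":0,"dy":-0.24,"dz":0,"wx":0,"wy":0,"wz":0},{"gripper":42,"dx":0,"dy":0,"dz":0,"wx":0,"wy":0,"wz":0},{"gripper":42,"dx":0,"dy":0,"dz":0,"wx":0,"wy":0,"wz":0},{"gripper":42,"dx":0,"dy":0,"dz":0,"wx":0,"wy":0,"wz":0},{"gripper":42,"dx":0,"dy":0,"dz":0,"wx":0,"wy":0,"wz":0}]'
```

```text
time_s: 31.6
eef_pos: [0.432, 0.0466, 0.1554]
ee_rot: [180.0, 0.1, 173.4]
force: [0.4, -1.0, -0.2]
opening: 0.0523
grip_force: 23.2
time_s: 32.6
eef_pos: [0.5241, -0.2161, 0.1528]
ee_rot: [-180.0, -0.1, 173.3]
force: [0.4, -0.9, -1.6]
opening: 0.0523
grip_force: 23.2
time_s: 33.1
eef_pos: [0.5245, -0.2244, 0.1534]
ee_rot: [180.0, -0.0, 173.5]
force: [0.5, 0.6, -0.3]
opening: 0.0528
grip_force: 23.2
```

```bash
python3 -m inch '[{"gripper":42,"dx":0,"dy":0,"dz":-0.3,"wx":0,"wy":0,"wz":0},{"gripper":42,"dx":0,"dy":0,"dz":-0.5,"wx":0,"wy":0,"wz":0},{"gripper":42,"dx":0,"dy":0,"dz":-0.4,"wx":0,"wy":0,"wz":0},{"gripper":42,"dx":0,"dy":0,"dz":-0.3,"wx":0,"wy":0,"wz":0},{"gripper":42,"dx":0,"dy":0,"dz":-0.2,"wx":0,"wy":0,"wz":0},{"gripper":42,"dx":0,"dy":0,"dz":-0.1,"wx":0,"wy":0,"wz":0},{"gripper":42,"dx":0,"dy":0,"dz":-0.1,"wx":0,"wy":0,"wz":0},{"gripper":42,"dx":0,"dy":0,"dz":-0.04,"wx":0,"wy":0,"wz":0},{"gripper":42,"dx":0,"dy":0,"dz":0,"wx":0,"wy":0,"wz":0}]'
python3 -m inch '[{"gripper":42,"dx":0,"dy":0,"dz":-0.02,"wx":0,"wy":0,"wz":0},{"gripper":42,"dx":0,"dy":0,"dz":0,"wx":0,"wy":0,"wz":0},{"gripper":42,"dx":0,"dy":0,"dz":0,"wx":0,"wy":0,"wz":0}]'
```

```text
time_s: 34.0
eef_pos: [0.5247, -0.2255, 0.0565]
ee_rot: [-180.0, 0.0, 173.4]
force: [0.6, 0.9, -0.3]
opening: 0.0525
grip_force: 23.2
time_s: 34.3
eef_pos: [0.5247, -0.2256, 0.0555]
ee_rot: [-180.0, 0.0, 173.4]
force: [-0.2, -0.4, 0.6]
opening: 0.0528
grip_force: 23.2
```

```bash
python3 -m inch '[{"gripper":42,"dx":0,"dy":0,"dz":-0.01,"wx":0,"wy":0,"wz":0},{"gripper":42,"dx":0,"dy":0,"dz":-0.01,"wx":0,"wy":0,"wz":0},{"gripper":42,"dx":0,"dy":0,"dz":0,"wx":0,"wy":0,"wz":0}]'
```

```text
time_s: 34.6
eef_pos: [0.525, -0.2258, 0.0552]
ee_rot: [-180.0, 0.1, 173.4]
force: [-1.4, 0.1, 7.4]
opening: 0.0522
grip_force: 23.2
```

Contact with the pocket floor. I'll release, rise and clear the view.

```bash
python3 -m inch '[{"gripper":56,"dx":0,"dy":0,"dz":0,"wx":0,"wy":0,"wz":0},{"gripper":62,"dx":0,"dy":0,"dz":0,"wx":0,"wy":0,"wz":0},{"gripper":66,"dx":0,"dy":0,"dz":0,"wx":0,"wy":0,"wz":0},{"gripper":66,"dx":0,"dy":0,"dz":0,"wx":0,"wy":0,"wz":0},{"gripper":66,"dx":0,"dy":0,"dz":0.2,"wx":0,"wy":0,"wz":0},{"gripper":66,"dx":0,"dy":0,"dz":0.4,"wx":0,"wy":0,"wz":0},{"gripper":66,"dx":0,"dy":0,"dz":0.6,"wx":0,"wy":0,"wz":0},{"gripper":66,"dx":0,"dy":0,"dz":0.6,"wx":0,"wy":0,"wz":0},{"gripper":66,"dx":0,"dy":0,"dz":0.6,"wx":0,"wy":0,"wz":0},{"gripper":66,"dx":0,"dy":0,"dz":0.6,"wx":0,"wy":0,"wz":0}]'
python3 -m inch '[{"gripper":66,"dx":0,"dy":0.6,"dz":0,"wx":0,"wy":0,"wz":0},{"gripper":66,"dx":0,"dy":0.6,"dz":0,"wx":0,"wy":0,"wz":0},{"gripper":66,"dx":0,"dy":0.6,"dz":0,"wx":0,"wy":0,"wz":0},{"gripper":66,"dx":0,"dy":0.6,"dz":0,"wx":0,"wy":0,"wz":0},{"gripper":66,"dx":0,"dy":0.6,"dz":0,"wx":0,"wy":0,"wz":0},{"gripper":66,"dx":0,"dy":0.6,"dz":0,"wx":0,"wy":0,"wz":0},{"gripper":66,"dx":0,"dy":0.6,"dz":0,"wx":0,"wy":0,"wz":0},{"gripper":66,"dx":0,"dy":0.6,"dz":0,"wx":0,"wy":0,"wz":0},{"gripper":66,"dx":0,"dy":0.6,"dz":0,"wx":0,"wy":0,"wz":0},{"gripper":66,"dx":0,"dy":0.6,"dz":0,"wx":0,"wy":0,"wz":0}]'
python3 -m inch '[{"gripper":66,"dx":0,"dy":0.6,"dz":0,"wx":0,"wy":0,"wz":0},{"gripper":66,"dx":0,"dy":0.6,"dz":0,"wx":0,"wy":0,"wz":0},{"gripper":66,"dx":0,"dy":0.6,"dz":0,"wx":0,"wy":0,"wz":0},{"gripper":66,"dx":0,"dy":0,"dz":0,"wx":0,"wy":0,"wz":0},{"gripper":66,"dx":0,"dy":0,"dz":0,"wx":0,"wy":0,"wz":0}]'
python3 - <<'E'
from h import *
np.set_printoptions(precision=4,suppress=True)
p,d,X=cloud("top");b,_,_=cloud("scene")
near=(d>0)&(abs(X[...,0]-.574)<.14)&(abs(X[...,1]+.186)<.14)
k=near&(abs(X[...,2]-.0195)<.004)
print("plate",cv2.minAreaRect((X[k][:,:2]*1000).astype(np.float32)))
for nm,x,y,z in(("brown",.622,-.149,.116),("white",.612,-.235,.123),("beaker",.525,-.226,.079),("small",.3767,.2888,.088)):
    k=(d>0)&(np.hypot(X[...,0]-x,X[...,1]-y)<.035)&(abs(X[...,2]-z)<.009)
    print(nm,k.sum(),X[k].mean(0),"expect z",z)
c=np.zeros((420,800,3),np.uint8);c[:,:400]=cv2.resize(p[100:268,330:490],None,fx=2.5,fy=2.5);c[:,400:]=cv2.resize(b[90:258,270:430],None,fx=2.5,fy=2.5);cv2.imwrite("pics/fin.png",c)
E
```

```text
time_s: 35.6
eef_pos: [0.5244, -0.2254, 0.2063]
ee_rot: [-180.0, 0.0, 173.4]
force: [0.5, 0.8, -0.2]
opening: 0.0658
grip_force: 0.0
time_s: 36.6
eef_pos: [0.5244, 0.0757, 0.2051]
ee_rot: [180.0, 0.0, 173.4]
force: [0.6, -0.6, -0.5]
opening: 0.0662
grip_force: 0.0
time_s: 37.1
eef_pos: [0.5243, 0.165, 0.2047]
ee_rot: [-180.0, 0.0, 173.5]
force: [0.9, -0.5, -0.4]
opening: 0.0664
grip_force: 0.0
plate ((574.1361694335938, -186.310791015625), (168.64151000976562, 166.1340789794922), 83.51602935791016)
brown 81 [ 0.6216 -0.1472  0.1153] expect z 0.116
white 85 [ 0.6114 -0.2326  0.1217] expect z 0.123
beaker 106 [ 0.5276 -0.2304  0.0766] expect z 0.079
small 49 [0.3764 0.2886 0.0882] expect z 0.088
```

View pics/fin.png

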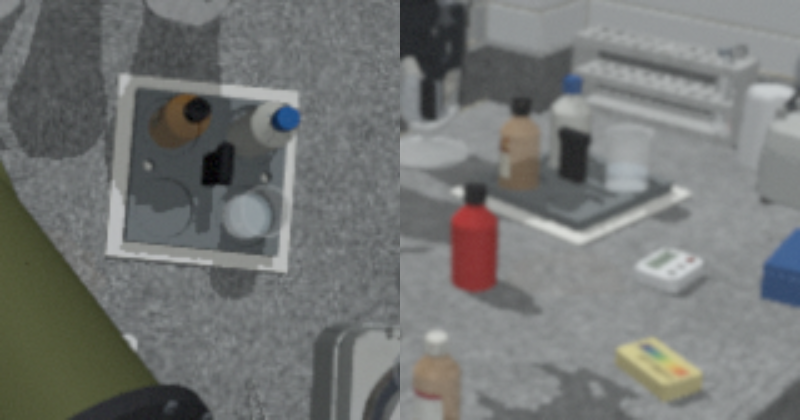

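All three stand upright and seated: brown (183,120), white (268,125) and beaker (248,213). The front left pocket is empty, the carrier is centred, and the bystanders have not moved. I'm handing in.

```bash
python3 -c "
from station import *
print(job_done())"
```

```text
the job is handed in; nothing more can be done
None
```

The job is handed in, with no verdict returned: by the last camera check the carrier is centred and square on the tile, the brown bottle (back left), white bottle (back right) and beaker (front right) stand seated and upright, the front left pocket is empty, and the small brown bottle and timer have not moved.

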